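# Lid for the soap box from the spring-lift dispenser

### The arm

A 6-joint arm with a two-finger parallel gripper is mounted at the origin on the work surface. World frame = base frame: x ahead of the robot, y to its left, z up, the work surface at z = 0. Lengths are in m, angles in rad, forces in N, time in s.
With the tool pointing down it reaches from about 0.375 to 0.825 m from the base axis. Payload 5.5 kg.
Tool frame: the origin (TCP) lies midway between the tips of the shut fingers; the grasp point (between the pads) lies behind it (env.grip_depth is the z of the grasp point in the tool frame, in m); z points along the fingers, y is the line along which they close (so a half turn about z gives the same grasp; the last joint's range is limited). The gripper opens to 85 mm and grips with 20 to 120 N. Pads are 22 mm wide; open, the fingers measure 114 mm over their backs; the gripper's body (76 mm by 85 mm) begins 54 mm behind the grasp point. The pads swing forward as they close: fully open they stand 13 mm farther back than shut.
Start: joints at [-1.101, 0.314, -0.047, 1.21, 0, 1.571], TCP at [0.272, -0.535, 0.231] pointing down, gripper open.
Joint ranges: [-2.67, 2.67], [-0.69, 1.73], [-1.03, 1.25], [-2.08, 2.16], [-1.42, 1.45], [-3.14, 3.14]. Speed limits (rad/s): [2.39, 2.39, 3.01, 3.14, 3.14, 3.14].

### API

Orientations are given as a unit quaternion [w, x, y, z].
In Python, from station import env gives the robot as it stands.
- The arm moves only by the tool send_rows, never from a script. Its argument "motion" is a list of rows, each a list of 7 numbers: the opening in per cent of the stroke, from 0 (shut) to 100 (fully open), then the shift along the tool's x, y, z normalised to -1 to 1, where 1 is 750 mm, then the turn, a rotation vector about the tool's x, y, z normalised to -1 to 1, where 1 is 360 degrees. In form: [[jaw, dx, dy, dz, rx, ry, rz], ...]. A call has exactly 8 rows; each row shifts and turns the commanded pose from where the row before left it, along the tool's axes as they then stand; what a row does not reach is not made up. A row lasts 1/12 s, in which the tool goes at most 41.7 mm and 7.16 degrees, less where a joint would pass 70% of its speed; a pose out of reach is approached as far as the arm can. A call with a number of a shift or a turn outside -1 to 1 is refused whole. A call with a gripper value outside its range is refused whole. The fingers move at their own pace and stop on an object; the grip force is fixed at half the most. Time passes only in rows, so rows that do not move let the fingers close, or fill a call up. It gives the time, the measured TCP pose, the force, the opening and the grip force at its end, in the units of the state.
- env.get_state(): the state, without advancing time (a new reading comes with each control period).
- env.capture(name): name is "scene" or "top" or "wrist"; returns a dict with "pixels" (480x640x3 uint8, red, green, blue), "fx", "fy", "cx", "cy" (pixels), "k1" (the pictures are not rectified: a ray, as slopes to the right and down, at radius r is drawn at 1 + k1 r^2 times it, then the intrinsics apply), "rvec" (rotation vector, rad) and "tvec" (3), from world to camera coordinates, as OpenCV has them. Camera axes: x right, y down, z forward; pixel columns grow to the right and rows downward; lengths in m; the calibration is good to about 2 mm. A picture is of the moment at which its call begins. There is no depth.
- env.close_job(): hands the job in; it is judged then, once.
The state is a dict: "time_s": time; "q": joint angles; "qd": joint speeds; "tau": joint torques, N m; "ee_pos": TCP position; "ee_rot": TCP orientation; "ft_force": force on the tool from outside, world axes, zero at the start; "wrist_torque": the same for the moment, N m; "gripper_width": finger opening in m; "grip_force": force on a finger pad.
Only numpy, scipy, OpenCV 4.12 (cv2) and the standard library are available. Lean on these libraries where they do the work, as an engineer would, in place of code of your own. Each camera call takes 0.05 s, during which the arm holds its last target. There are 200 camera calls.

### The job

Close the open soap box with a bamboo lid from the spring-loaded lid dispenser: press the top lid down in its thumb recess just far enough to free it from the rail toes, draw it out through the open front so that the next lid springs up into its place, and lay it, without dropping it, flat, centred and square over the opening of the soap box, then let go. Leave the other lids in the dispenser and do not disturb the bamboo cup, the glass tumbler or the round shower cap case.

Things in the scene. Friction and masses are not known exactly. Their poses are not given: they have to be found in the camera images.
- dispenser: Grey plastic lid dispenser, fixed, 140 x 83 mm footprint, 82 mm high. Origin: centre of its underside, z up; open front to its own -x (towards the robot, yaw within 0.35 rad). Walls 5 mm at both sides and back. Along each side wall's top a steel rail (76 to 82 mm high, x -63 to +63 mm) reaches 7 mm over the lids; the window between the rails is 54 mm wide, open above and in front.
- window (a point): Centre of the window over the top lid, 76 mm up. At the front end (dispenser x -63 to -58 mm) each rail has a toe hanging 3 mm lower (to 73 mm) that traps the top lid: it must be pressed down 3 to 9 mm by fingertips in its recess and drawn to the dispenser's -x while held down. Let go, a half-drawn lid stays clamped under the toes; its free end can be gripped by the sides and pulled out.
- sill (a point): Top of the front sill: two posts (dispenser x -63 to -58 mm, 51 mm high) that hold back the lower lids; origin midway between them. The sill ends 9 mm below the underside of the unpressed top lid; a lid pressed down 9 mm or more is caught behind it.
- lifter (a joint): Spring lifter under the stack, m, 0 at the start, grows as it rises (0.016 after one lid has left), negative as the stack is pressed down. It pushes the three lids up against the rails with 9 to 10 N: pressed harder, the stack sinks 1 mm for each further 0.4 N (about 11 N frees the top lid from the toes, 13 N sinks it behind the sill).
- lid_a: The top lid, the one to use: bamboo board 112 mm (x) x 66 mm (y) x 16 mm thick, about 80 g, no handle; in its top a thumb recess 30 mm (x) x 50 mm (y), 6 mm deep, floor darker with use, from 5 to 35 mm behind (+x) its centre. Origin: centre of its underside. It starts level and centred in the dispenser, axes as the dispenser's, underside 60 mm, top 76 mm, recess floor 70 mm above the shelf.
- lid_b: The second lid, same board, directly below the top one (underside starts at 44 mm). When the top lid has left, the spring lifts it 16 mm to the same place under the rails (underside at 60 mm).
- lid_c: The third lid, same board, below the second on the lifter (underside starts at 28 mm).
- soap_box: Open grey plastic soap box with a bar of soap inside, fixed to the shelf, 104 mm (x) x 54 mm (y) x 45 mm high with 6 mm walls (opening 92 x 42 mm). Origin: centre of its underside, z up, long side along its own x (yaw within 0.5 rad). The lid lies flat on its rim at 45 mm, long side along the box's long side, overhanging 4 mm at the ends and 6 mm at the sides; the soap stays below the rim.
- bamboo_cup: Bystander: upright bamboo cup, 76 mm across, 100 mm high, origin at centre of its underside.
- tumbler: Bystander: upright glass tumbler, 70 mm across, 110 mm high, origin at centre of its underside.
- cap_case: Bystander: closed round white plastic shower cap case, 100 mm across, 34 mm high, origin at centre of its underside.
There are look-alikes about, which are no part of the job. Leave any black or blue look-alike of the lid_a alone.

How it is judged:
On the way, in this order (a step that is already met when the one before it is completed fails the run):
1. the top lid is drawn at least 30 mm out of the front, under the toes of the rails (x of lid_a in the frame of dispenser between -0.1 and -0.03 m and y of lid_a in the frame of dispenser between -0.01 and 0.01 m and z of lid_a in the frame of dispenser between 0.05 and 0.064 m), for 0.1 s.
2. the top lid is clear of the dispenser and the next lid has risen into its place (distance between lid_a and lid_b above 0.11 m and x of lid_b in the frame of dispenser between -0.006 and 0.006 m and z of lid_b in the frame of dispenser between 0.057 and 0.063 m), for 0.2 s.
At the end, for the whole second after the job is handed in: Lid lies flat (0.05 rad; underside within 3 mm of the 45 mm rim) on the soap box, centred within 9 mm each way, square within 0.12 rad, at rest, released; second lid up under the rails (underside 57 to 63 mm), third below it (41 to 47 mm), both within 6 mm of centre in x (x of lid_a in the frame of soap_box between -0.009 and 0.009 m and y of lid_a in the frame of soap_box between -0.009 and 0.009 m and z of lid_a in the frame of soap_box between 0.042 and 0.048 m and angle between the x axis of lid_a and the x axis of soap_box, either way round below 0.12 rad and angle between lid_a's own z axis and vertical below 0.05 rad and linear speed of lid_a below 0.02 m/s and contact force between the fingers and lid_a below 0.1 N and x of lid_b in the frame of dispenser between -0.006 and 0.006 m and z of lid_b in the frame of dispenser between 0.057 and 0.063 m and x of lid_c in the frame of dispenser between -0.006 and 0.006 m and z of lid_c in the frame of dispenser between 0.041 and 0.047 m); the robot touches nothing.
It fails at once if the lid is dropped (falls freely faster than 0.5 m/s, about 13 mm) (linear speed of lid_a above 0.5 m/s and contact force between the fingers and lid_a below 0.1 N).
It fails at once if another lid comes out of the dispenser (x of any of lid_b, lid_c in the frame of dispenser below -0.02 m).
It fails at once if the bamboo cup is shifted more than 20 mm or tipped (distance of bamboo_cup from where it was at the start of the episode above 0.02 m or angle between bamboo_cup's own z axis and vertical above 0.3 rad).
It fails at once if the tumbler is shifted more than 20 mm or tipped (distance of tumbler from where it was at the start of the episode above 0.02 m or angle between tumbler's own z axis and vertical above 0.3 rad).
It fails at once if the shower cap case is shifted more than 20 mm or tipped (distance of cap_case from where it was at the start of the episode above 0.02 m or angle between cap_case's own z axis and vertical above 0.3 rad).
It also fails if it takes over 54 s, if anything falls off the work surface, if the arm or the gripper's body presses on something with over 40 N, if the wrist force passes 120 N, or if a joint passes its speed limit or range.

## Working session

There is one attempt and no reset: what is moved stays moved. The work goes in short steps, Python scripts to look and compute and a tool call to move; the robot and the scene stay as the last step left them, time stands still between calls to the robot, and variables do not carry over. Pictures are saved under pics/ and viewed, at most 10 in all, crops included, and the job is handed in when it is done.

Besides the shell and the picture viewer there is one more tool, called after "Emit:" by a JSON object that holds its "fn" and its "kwargs", one argument or row to a line. send_rows: Moves the arm, as the interface text tells. Scaled input: -1 to 1 covers 750 mm each way for a shift and 360 degrees each way for a turn. Its arguments: {"type":"object","properties":{"motion":{"type":"array"}},"required":["motion"]}

```bash
ls; mkdir -p pics
cat > h.py <<'E'
import numpy as np, cv2, pickle
from station import env
def cap(n,f):
    c=env.capture(n); cv2.imwrite('pics/'+f+'.png',c['pixels'][:,:,::-1]); pickle.dump(c,open('pics/'+f+'.pkl','wb')); return c
def load(f): return pickle.load(open('pics/'+f+'.pkl','rb'))
def px2w(c,uv,z):
    R=cv2.Rodrigues(np.array(c['rvec'],float))[0]; t=np.array(c['tvec'],float).ravel()
    K=np.array([[c['fx'],0,c['cx']],[0,c['fy'],c['cy']],[0,0,1]])
    p=cv2.undistortPoints(np.array(uv,float).reshape(-1,1,2),K,np.array([c['k1'],0,0,0,0.])).reshape(-1,2)
    d=np.c_[p,np.ones(len(p))]@R; o=-R.T@t
    return o+d*((z-o[2])/d[:,2])[:,None]
def w2px(c,P):
    K=np.array([[c['fx'],0,c['cx']],[0,c['fy'],c['cy']],[0,0,1]])
    return cv2.projectPoints(np.array(P,float).reshape(-1,1,3),np.array(c['rvec'],float),np.array(c['tvec'],float),K,np.array([c['k1'],0,0,0,0.]))[0].reshape(-1,2)
E
python3 - <<'E'
from h import *
a=cap('top','top0');b=cap('scene','scene0')
print(env.grip_depth,env.get_state())
for c in(a,b): print(-cv2.Rodrigues(np.array(c['rvec']))[0].T@np.array(c['tvec']),c['fx'])
E
```

```text
pics
-0.0187 {'time_s': 0.1, 'q': array([-1.10099482e+00,  3.14181727e-01, -4.79710942e-02,  1.21021462e+00,
       -1.03613527e-05,  1.57077889e+00]), 'qd': array([ 0.00169363, -0.00144729,  0.00174718, -0.000127  , -0.00018148,
       -0.00052675]), 'tau': array([ 1.46872368e-03, -5.40769637e+01,  3.40539908e+01,  1.12348847e-02,
        4.71506337e-05, -2.00294906e-06]), 'ee_pos': array([ 0.27138498, -0.53452858,  0.23050846]), 'ee_rot': array([-7.62779213e-04,  9.72535115e-01,  2.32754879e-01, -1.87867308e-04]), 'ft_force': array([-0.18695064, -0.55734889,  0.06411618]), 'wrist_torque': array([-0.03438618, -0.02668829, -0.0225803 ]), 'grip_force': 0.0, 'gripper_width': 0.08540523771490846}
[0.44801336 0.0719053  0.98701601] 514.2937361716413
[1.22235309 0.2690952  0.71352724] 441.5236502306351
```

View pics/top0.png

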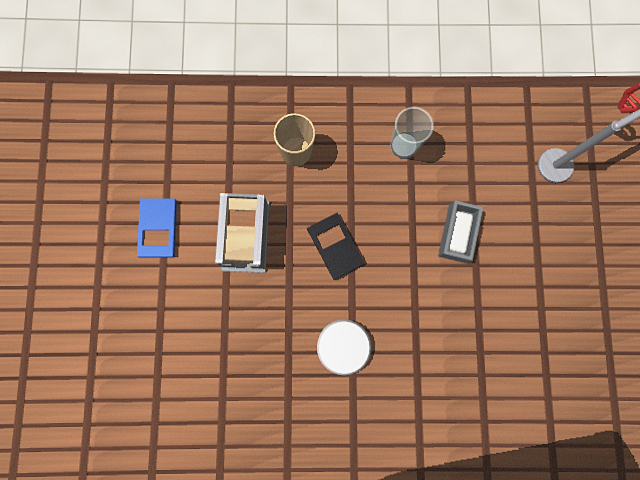

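View pics/scene0.png

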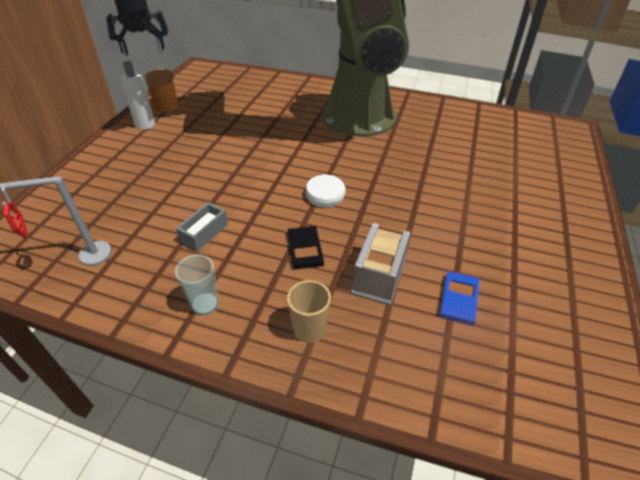

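The top picture shows these candidates for the lid: bamboo lid in the grey dispenser (242,232), black board (336,246) and blue board (157,228). Only the first is bamboo and under rails, so I choose it. The soap box is at (462,232). Next is a close crop of both.

Run:
```python
from h import *
c=load('top0'); im=c['pixels'][:,:,::-1]
f=lambda x,y:cv2.resize(im[y:y+100,x:x+65],None,fx=6,fy=6,interpolation=cv2.INTER_CUBIC)
cv2.imwrite('pics/crop0.png',np.hstack([f(210,183),f(430,183)]))
print(px2w(c,[[462,232]],.045),px2w(c,[[242,232]],.08))
```

```text
[[ 0.61713237 -0.20432463  0.045     ]] [[0.6097975  0.20016629 0.08      ]]
```

View pics/crop0.png

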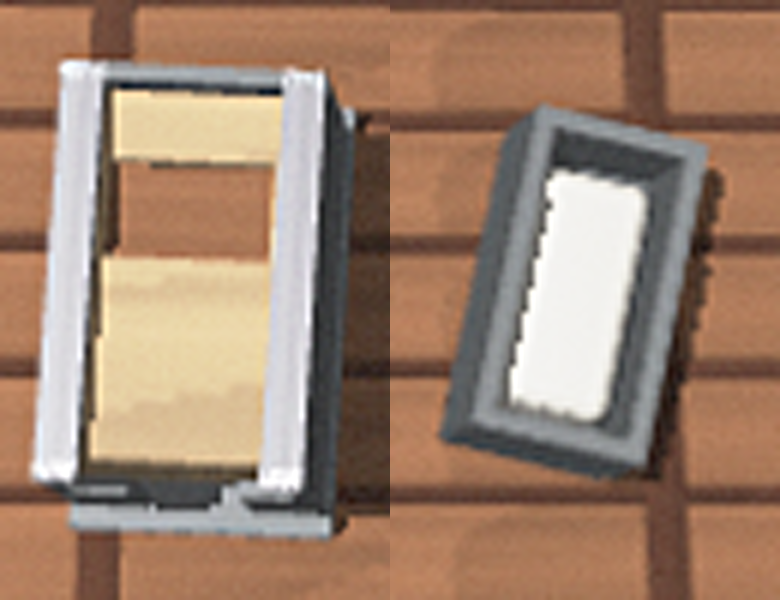

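The crop shows the bamboo top lid with its darker recess (recess at the far end, crop 195,205) under the white rails, and the open box with soap. I take the rail and rim corners from it.

Run:
```python
from h import *
c=load('top0')
def go(n,q,off,z):
    uv=(np.array(q)+.5)/6-.5+off
    P=px2w(c,uv,z)[:,:2]; TL,TR,BR,BL=P
    ax=(TL+TR-BL-BR)/2; lat=(TL+BL-TR-BR)/2
    print(n,P.mean(0),'L',np.linalg.norm(ax),'W',np.linalg.norm(lat),'yaw',np.arctan2(ax[1],ax[0]),np.arctan2(-lat[0],lat[1]))
go('rails',[[60,62],[325,72],[300,490],[33,475]],[210,183],.082)
go('box',[[155,105],[317,148],[255,465],[82,425]],[430,183],.045)
go('recess',[[119,165],[277,165],[270,258],[103,258]],[210,183],.07)
```

```text
rails [0.61667243 0.20437442] L 0.1255848947609541 W 0.07877499233369092 yaw -0.03598206849405316 -0.04454599995032056
box [ 0.62096093 -0.2069232 ] L 0.10389274515790986 W 0.05309679469542326 yaw -0.24724452027058816 -0.2474085179194661
recess [0.63768615 0.2028642 ] L 0.028796770075318636 W 0.04883298805610514 yaw -0.09582036139645697 0.00381237959893529
```

Emit:
{"fn": "send_rows", "kwargs": {
  "motion": [
    [0,0,0,0,0,0,-0.0175],
    [0,0,0,0,0,0,-0.0175],
    [0,0,0,0,0,0,-0.0175],
    [0,0,0,0,0,0,-0.0175],
    [0,0,0,0,0,0,-0.0175],
    [0,0,0,0,0,0,-0.0175],
    [0,0,0,0,0,0,-0.0175],
    [0,0,0,0,0,0,-0.0175]
  ]
}}

```text
time_s: 0.77
ee_pos: [0.2715, -0.5347, 0.2308]
ee_rot: [-0.0, 0.779, 0.627, 0.0]
ft_force: [0.2, -0.3, -0.5]
gripper_width: 0.0002
grip_force: 0.0
```

```bash
cat >> h.py <<'E'
from scipy.spatial.transform import Rotation as Ro
def plan(xyz=None,yaw=None):
    "total shift (tool axes now, units of 750 mm) and turn (units of 360 deg)"
    s=env.get_state(); w,x,y,z=s['ee_rot']; R=Ro.from_quat([x,y,z,w])
    M=R.as_matrix()
    print('t',s['time_s'],'pos',s['ee_pos'].round(4),'yaw',np.arctan2(M[1,0],M[0,0]).round(4),'z',M[:,2].round(3),'q1,6',s['q'][[0,5]].round(2),'w',s['gripper_width'],'F',s['ft_force'].round(1))
    if xyz is not None: print('shift',(R.inv().apply(np.array(xyz)-s['ee_pos'])/.75).round(4))
    if yaw is not None:
        c,sn=np.cos(yaw),np.sin(yaw); T=np.array([[c,sn,0],[sn,-c,0],[0,0,-1]])
        print('turn',((R.inv()*Ro.from_matrix(T)).as_rotvec()/(2*np.pi)).round(4))
def disp(x,y=0,c=(.6167,.2044),a=-.04): return np.array(c)+[x*np.cos(a)-y*np.sin(a),x*np.sin(a)+y*np.cos(a)]
E
python3 -c "
from h import *
plan([*disp(.018),.2],np.pi-.04)"
```

```text
t 0.7667 pos [ 0.2715 -0.5347  0.2308] yaw 1.3549 z [-0.     0.001 -1.   ] q1,6 [-1.1   0.69] w 0.0001973320843873158 F [ 0.2 -0.3 -0.5]
shift [1.0654 0.2621 0.0417]
turn [ 0.00e+00 -2.00e-04 -2.78e-01]
```

Emit:
{"fn": "send_rows", "kwargs": {
  "motion": [
    [0,0,0,0,0,0,-0.0174],
    [0,0,0,0,0,0,-0.0174],
    [0,0,0,0,0,0,-0.0174],
    [0,0,0,0,0,0,-0.0174],
    [0,0,0,0,0,0,-0.0174],
    [0,0,0,0,0,0,-0.0174],
    [0,0,0,0,0,0,-0.0174],
    [0,0,0,0,0,0,-0.0174]
  ]
}}

```text
time_s: 1.43
ee_pos: [0.2714, -0.5347, 0.2308]
ee_rot: [-0.0, 0.44, 0.898, 0.0]
ft_force: [-0.2, -0.2, 0.3]
gripper_width: -0.0002
grip_force: 0.0
```

Emit:
{"fn": "send_rows", "kwargs": {
  "motion": [
    [0,0,0,0,0,0,-0.0174],
    [0,0,0,0,0,0,-0.0174],
    [0,0,0,0,0,0,-0.0174],
    [0,0,0,0,0,0,-0.0174],
    [0,0,0,0,0,0,-0.0174],
    [0,0,0,0,0,0,-0.0174],
    [0,0,0,0,0,0,-0.0174],
    [0,0,0,0,0,0,-0.0174]
  ]
}}

```text
time_s: 2.1
ee_pos: [0.2715, -0.5347, 0.2308]
ee_rot: [-0.0, 0.019, 1.0, 0.0]
ft_force: [0.5, 0.1, 0.5]
gripper_width: -0.0002
grip_force: 0.0
```

```bash
python3 -c "
from h import *
plan([*disp(.018),.2],np.pi-.04)"
```

```text
t 2.1 pos [ 0.2715 -0.5347  0.2308] yaw 3.1041 z [-0.     0.001 -1.   ] q1,6 [-1.1  -1.06] w -0.00024911142797910994 F [0.5 0.1 0.5]
shift [-0.447   1.0019  0.0417]
turn [ 0.0001 -0.0001  0.0004]
```

Emit:
{"fn": "send_rows", "kwargs": {
  "motion": [
    [0,-0.0186,0.0417,0,0,0,0],
    [0,-0.0186,0.0417,0,0,0,0],
    [0,-0.0186,0.0417,0,0,0,0],
    [0,-0.0186,0.0417,0,0,0,0],
    [0,-0.0186,0.0417,0,0,0,0],
    [0,-0.0186,0.0417,0,0,0,0],
    [0,-0.0186,0.0417,0,0,0,0],
    [0,-0.0186,0.0417,0,0,0,0]
  ]
}}

```text
time_s: 2.77
ee_pos: [0.394, -0.2881, 0.231]
ee_rot: [-0.0, 0.022, 1.0, 0.0]
ft_force: [0.3, -0.1, -0.5]
gripper_width: -0.0003
grip_force: 0.0
```

Emit:
{"fn": "send_rows", "kwargs": {
  "motion": [
    [0,-0.0186,0.0417,0,0,0,0],
    [0,-0.0186,0.0417,0,0,0,0],
    [0,-0.0186,0.0417,0,0,0,0],
    [0,-0.0186,0.0417,0,0,0,0],
    [0,-0.0186,0.0417,0,0,0,0],
    [0,-0.0186,0.0417,0,0,0,0],
    [0,-0.0186,0.0417,0,0,0,0],
    [0,-0.0186,0.0417,0,0,0,0]
  ]
}}

```text
time_s: 3.43
ee_pos: [0.5163, -0.0429, 0.2311]
ee_rot: [-0.0, 0.021, 1.0, -0.0]
ft_force: [0.9, -0.6, -0.4]
gripper_width: -0.0003
grip_force: 0.0
```

Emit:
{"fn": "send_rows", "kwargs": {
  "motion": [
    [0,-0.0186,0.0417,0,0,0,0],
    [0,-0.0186,0.0417,0,0,0,0],
    [0,-0.0186,0.0417,0,0,0,0],
    [0,-0.0186,0.0417,0,0,0,0],
    [0,-0.0186,0.0417,0,0,0,0],
    [0,-0.0186,0.0417,0,0,0,0],
    [0,-0.0186,0.0417,0,0,0,0],
    [0,-0.0186,0.0417,0,0,0,0]
  ]
}}

```text
time_s: 4.1
ee_pos: [0.6385, 0.2021, 0.2307]
ee_rot: [-0.0, 0.021, 1.0, -0.0]
ft_force: [0.1, 0.6, 0.6]
gripper_width: 0.0001
grip_force: 0.0
```

```bash
python3 -c "
from h import *
plan([*disp(.018),.12],np.pi-.04)
c=cap('wrist','w1')
print(w2px(c,[[*disp(x,y),.076] for x,y in [(.005,.025),(.005,-.025),(.035,-.025),(.035,.025)]]).round())"
```

```text
t 4.1 pos [0.6385 0.2021 0.2307] yaw 3.0989 z [-0.001 -0.    -1.   ] q1,6 [0.31 0.35] w 8.853990977033777e-05 F [0.1 0.6 0.6]
shift [0.0051 0.0019 0.1476]
turn [-0.0001 -0.0001 -0.0004]
[[363. 196.]
 [293. 196.]
 [294. 237.]
 [362. 237.]]
```

View pics/w1.png

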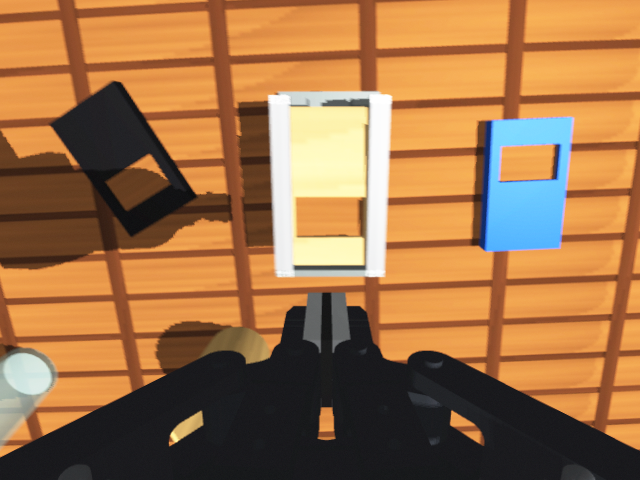

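The wrist picture shows the recess corners at (295,197), (364,197), (365,237) and (294,237). They match my prediction to about 1 px, so I descend.

Emit:
{"fn": "send_rows", "kwargs": {
  "motion": [
    [0,0.0026,0.001,0.03,0,0,0],
    [0,0.0026,0.001,0.03,0,0,0],
    [0,0,0,0.03,0,0,0],
    [0,0,0,0.03,0,0,0],
    [0,0,0,0.03,0,0,0],
    [0,0,0,0.03,0,0,0],
    [0,0,0,0.015,0,0,0],
    [0,0,0,0.005,0,0,0]
  ]
}}

```text
time_s: 4.82
ee_pos: [0.6324, 0.2014, 0.0784]
ee_rot: [-0.002, 0.021, 1.0, -0.001]
ft_force: [0.1, -0.7, 0.5]
gripper_width: -0.0001
grip_force: 0.0
```

```bash
python3 -c "
from h import *
plan([*disp(.018),.0645],np.pi-.04)"
```

```text
t 4.8167 pos [0.6324 0.2014 0.0784] yaw 3.0986 z [-0.005 -0.001 -1.   ] q1,6 [0.31 0.35] w -0.00014656755556509752 F [ 0.1 -0.7  0.5]
shift [-0.003   0.0032  0.0185]
turn [-0.0003 -0.0007 -0.0005]
```

Emit:
{"fn": "send_rows", "kwargs": {
  "motion": [
    [0,-0.003,0.0032,0,0,0,0],
    [0,0,0,0.003,0,0,0],
    [0,0,0,0.003,0,0,0],
    [0,0,0,0.003,0,0,0],
    [0,0,0,0.003,0,0,0],
    [0,0,0,0.002,0,0,0],
    [0,0,0,0.001,0,0,0],
    [0,0,0,0,0,0,0]
  ]
}}

```text
time_s: 5.48
ee_pos: [0.6369, 0.2045, 0.0702]
ee_rot: [0.0, 0.021, 1.0, 0.0]
ft_force: [0.4, -0.4, 0.3]
gripper_width: 0.0001
grip_force: 0.0
```

```bash
python3 -c "
from h import *
plan([*disp(.018),.0645],np.pi-.04)"
```

```text
t 5.4833 pos [0.6369 0.2045 0.0702] yaw 3.0986 z [ 0.  0. -1.] q1,6 [0.31 0.35] w 5.511458078419838e-05 F [ 0.4 -0.4  0.3]
shift [ 0.0029 -0.0012  0.0076]
turn [ 0.      0.     -0.0005]
```

Emit:
{"fn": "send_rows", "kwargs": {
  "motion": [
    [0,0.0025,-0.001,0,0,0,0],
    [0,0,0,0.0015,0,0,0],
    [0,0,0,0.0015,0,0,0],
    [0,0,0,0.0015,0,0,0],
    [0,0,0,0.0015,0,0,0],
    [0,0,0,0.0015,0,0,0],
    [0,0,0,0,0,0,0],
    [0,0,0,0,0,0,0]
  ]
}}

```text
time_s: 6.15
ee_pos: [0.6351, 0.2039, 0.0661]
ee_rot: [0.001, 0.021, 1.0, 0.0]
ft_force: [-4.1, -0.8, 11.8]
gripper_width: -0.0003
grip_force: 5.5
```

```bash
python3 -c "
from h import *
plan([*disp(.018-.065),.0645],np.pi-.04)"
```

```text
t 6.15 pos [0.6351 0.2039 0.0661] yaw 3.0987 z [ 0.001  0.    -1.   ] q1,6 [0.31 0.35] w -0.0003238495085235525 F [-4.1 -0.8 11.8]
shift [ 0.0872 -0.0005  0.0021]
turn [ 0.0001  0.0002 -0.0005]
```

Emit:
{"fn": "send_rows", "kwargs": {
  "motion": [
    [0,0,0,0.0013,0,0,0],
    [0,0.004,0,0,0,0,0],
    [0,0.004,0,0,0,0,0],
    [0,0.004,0,0,0,0,0],
    [0,0.004,0,0,0,0,0],
    [0,0.004,0,0,0,0,0],
    [0,0.004,0,0,0,0,0],
    [0,0,0,0,0,0,0]
  ]
}}

```text
time_s: 6.82
ee_pos: [0.6219, 0.2055, 0.0672]
ee_rot: [0.005, 0.022, 1.0, 0.001]
ft_force: [5.4, -1.3, 9.0]
gripper_width: -0.0003
grip_force: 5.6
```

```bash
python3 -c "
from h import *
plan([*disp(.018-.065),.0645],np.pi-.04)
c=cap('top','top1');im=c['pixels'][:,:,::-1]
cv2.imwrite('pics/crop1.png',cv2.resize(im[180:290,190:300],None,fx=5,fy=5,interpolation=cv2.INTER_CUBIC))"
```

```text
t 6.8167 pos [0.6219 0.2055 0.0672] yaw 3.0983 z [ 0.011  0.002 -1.   ] q1,6 [0.32 0.36] w -0.00029766678649505087 F [ 5.4 -1.3  9. ]
shift [ 0.0696 -0.0019  0.0029]
turn [ 0.0003  0.0017 -0.0005]
```

View pics/crop1.png

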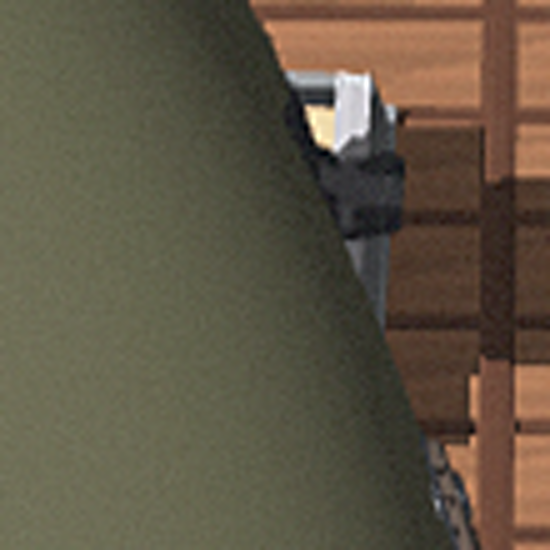

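Emit:
{"fn": "send_rows", "kwargs": {
  "motion": [
    [0,0.003,-0.0005,0.0015,0,0,0],
    [0,0.004,-0.0005,0,0,0,0],
    [0,0.004,0,0,0,0,0],
    [0,0.004,0,0,0,0,0],
    [0,0.004,0,0,0,0,0],
    [0,0.004,0,0,0,0,0],
    [0,0.004,0,0,0,0,0],
    [0,0,0,0,0,0,0]
  ]
}}

```text
time_s: 7.53
ee_pos: [0.6019, 0.2058, 0.0663]
ee_rot: [0.005, 0.022, 1.0, 0.001]
ft_force: [5.9, -0.3, 11.8]
gripper_width: -0.0001
grip_force: 5.9
```

```bash
python3 -c "
from h import *
plan([*disp(.018-.065),.0645],np.pi-.04)
c=cap('wrist','w2')
im=c['pixels'][:,:,::-1]; cv2.imwrite('pics/w2.png',im[60:400,160:480])"
```

```text
t 7.5333 pos [0.6019 0.2058 0.0663] yaw 3.0983 z [ 0.011  0.002 -1.   ] q1,6 [0.33 0.37] w -8.77576189015718e-05 F [ 5.9 -0.3 11.8]
shift [ 0.0428 -0.0012  0.0019]
turn [ 0.0004  0.0017 -0.0005]
```

View pics/w2.png

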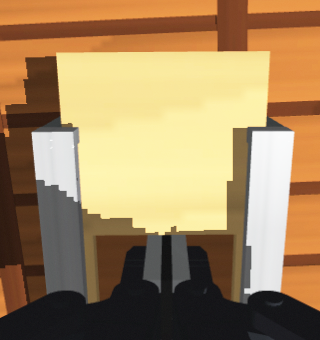

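The lid front edge (crop 163,52) is well past the rail ends (crop 55,130). It is being drawn out straight, so I continue.

Emit:
{"fn": "send_rows", "kwargs": {
  "motion": [
    [0,0.0055,-0.001,0,0,0,0],
    [0,0.0055,0,0,0,0,0],
    [0,0.0055,0,0,0,0,0],
    [0,0.0055,0,0,0,0,0],
    [0,0.0055,0,0,0,0,0],
    [0,0.0055,0,0,0,0,0],
    [0,0.0055,0,0,0,0,0],
    [0,0.0055,0,0,0,0,0]
  ]
}}

```text
time_s: 8.25
ee_pos: [0.5692, 0.2066, 0.0661]
ee_rot: [0.006, 0.022, 1.0, 0.001]
ft_force: [4.9, 0.1, 10.3]
gripper_width: -0.0003
grip_force: 4.9
```

```bash
python3 -c "
from h import *
plan([*disp(.018-.065),.0645],np.pi-.04)"
```

```text
t 8.25 pos [0.5692 0.2066 0.0661] yaw 3.0981 z [ 0.011  0.002 -1.   ] q1,6 [0.35 0.39] w -0.00032160113326897927 F [ 4.9  0.1 10.3]
shift [-0.0008 -0.0003  0.0022]
turn [ 0.0004  0.0018 -0.0005]
```

Emit:
{"fn": "send_rows", "kwargs": {
  "motion": [
    [0,-0.003,0,-0.005,0,0,0],
    [0,-0.001,0,-0.01,0,0,0],
    [0,0,0,-0.02,0,0,0],
    [0,0,0,-0.03,0,0,0],
    [50,0.01,0,-0.03,0,0,0],
    [100,0.02,0,0,0,0,0],
    [100,0.02,0,0,0,0,0],
    [100,0,0,0,0,0,0]
  ]
}}

```text
time_s: 8.92
ee_pos: [0.5264, 0.2066, 0.1338]
ee_rot: [-0.001, 0.021, 1.0, -0.0]
ft_force: [-0.5, -0.2, -0.6]
gripper_width: 0.0481
grip_force: 0.0
```

```bash
python3 -c "
from h import *
plan([*disp(-.082),.042],np.pi-.04)
c=cap('wrist','w3')
im=c['pixels'][:,:,::-1]
print(w2px(c,[[*disp(x,y),.073] for x,y in [(-.1195,.033),(-.1195,-.033),(-.0635,0)]]).round())"
```

```text
t 8.9167 pos [0.5264 0.2066 0.1338] yaw 3.0994 z [-0.002 -0.    -1.   ] q1,6 [0.37 0.42] w 0.04812411759497661 F [-0.5 -0.2 -0.6]
shift [-0.0114  0.0019  0.1224]
turn [-0.0001 -0.0004 -0.0004]
[[396. 205.]
 [261. 205.]
 [329. 310.]]
```

View pics/w3.png

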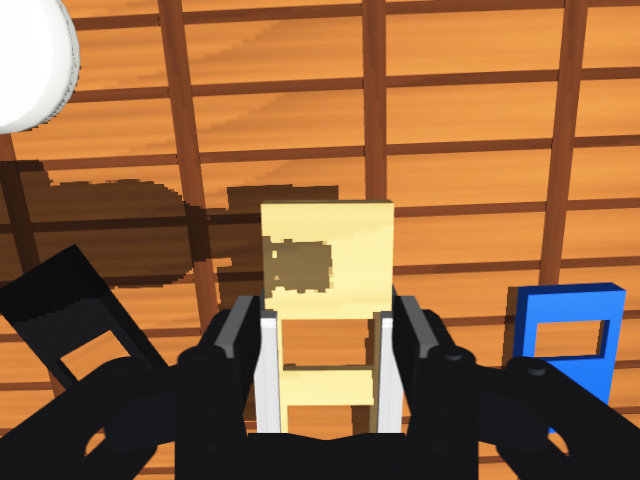

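The lid front edge at (262,204)-(393,204) is centred, with no sideways offset. The lid droops about 0.06 rad at the front, as expected under the toes. I'll open fully and go down beside its free end.

Emit:
{"fn": "send_rows", "kwargs": {
  "motion": [
    [100,-0.0114,0.0015,0,0,0,0],
    [100,0,0,0,0,0,0],
    [100,0,0,0,0,0,0],
    [100,0,0,0,0,0,0],
    [100,0,0,0.01,0,0,0],
    [100,0,0,0.015,0,0,0],
    [100,0,0,0.02,0,0,0],
    [100,0,0,0.01,0,0,0]
  ]
}}

```text
time_s: 9.63
ee_pos: [0.5365, 0.2071, 0.0897]
ee_rot: [-0.001, 0.021, 1.0, -0.001]
ft_force: [-0.2, -0.5, 0.0]
gripper_width: 0.0851
grip_force: 0.0
```

```bash
python3 -c "
from h import *
plan([*disp(-.082),.040],np.pi-.04)"
```

```text
t 9.6333 pos [0.5365 0.2071 0.0897] yaw 3.0986 z [-0.003 -0.001 -1.   ] q1,6 [0.37 0.41] w 0.08513706275823087 F [-0.2 -0.5  0. ]
shift [0.0021 0.0008 0.0663]
turn [-0.0002 -0.0004 -0.0005]
```

Emit:
{"fn": "send_rows", "kwargs": {
  "motion": [
    [100,0,0.0008,0.01,0,0,0],
    [100,0,0,0.015,0,0,0],
    [100,0,0,0.015,0,0,0],
    [100,0,0,0.012,0,0,0],
    [100,0,0,0.007,0,0,0],
    [100,0,0,0.002,0,0,0],
    [100,0,0,0,0,0,0],
    [100,0,0,0,0,0,0]
  ]
}}

```text
time_s: 10.3
ee_pos: [0.5381, 0.2084, 0.0469]
ee_rot: [0.0, 0.021, 1.0, 0.0]
ft_force: [0.4, 0.3, 0.3]
gripper_width: 0.0853
grip_force: 0.0
```

```bash
python3 -c "
from h import *
plan([*disp(-.082),.040],np.pi-.04)"
```

```text
t 10.3 pos [0.5381 0.2084 0.0469] yaw 3.0987 z [ 0.  0. -1.] q1,6 [0.37 0.41] w 0.08531158478495263 F [0.4 0.3 0.3]
shift [ 0.0044 -0.0011  0.0092]
turn [ 0.      0.0001 -0.0005]
```

Emit:
{"fn": "send_rows", "kwargs": {
  "motion": [
    [100,0.0044,-0.0011,0.004,0,0,0],
    [100,0,0,0.005,0,0,0],
    [100,0,0,0,0,0,0],
    [0,0,0,0,0,0,0],
    [0,0,0,0,0,0,0],
    [0,0,0,0,0,0,0],
    [0,0,0,0,0,0,0],
    [0,0,0,0,0,0,0]
  ]
}}

```text
time_s: 10.97
ee_pos: [0.5348, 0.2074, 0.0403]
ee_rot: [0.0, 0.022, 1.0, -0.0]
ft_force: [-0.8, -2.0, 4.9]
gripper_width: 0.0652
grip_force: 68.5
```

```bash
python3 -c "
from h import *
plan([*disp(-.17),.040],np.pi-.04)"
```

```text
t 10.9667 pos [0.5348 0.2074 0.0403] yaw 3.0985 z [ 0.001 -0.    -1.   ] q1,6 [0.37 0.41] w 0.06518278813566768 F [-0.8 -2.   4.9]
shift [0.1174 0.     0.0003]
turn [-0.      0.0001 -0.0005]
```

Emit:
{"fn": "send_rows", "kwargs": {
  "motion": [
    [0,0.006,0,0,0,0,0],
    [0,0.008,0,0,0,0,0],
    [0,0.008,0,0,0,0,0],
    [0,0.008,0,0,0,0,0],
    [0,0.008,0,0,0,0,0],
    [0,0.008,0,0,0,0,0],
    [0,0.008,0,0,0,0,0],
    [0,0.008,0,0,0,0,0]
  ]
}}

```text
time_s: 11.63
ee_pos: [0.4952, 0.2102, 0.0406]
ee_rot: [0.006, 0.022, 1.0, 0.0]
ft_force: [20.2, -1.6, -14.6]
gripper_width: 0.0651
grip_force: 71.8
```

Emit:
{"fn": "send_rows", "kwargs": {
  "motion": [
    [0,0.008,0,0,0,0,0],
    [0,0.008,0,0,0,0,0],
    [0,0.008,0,0,0,0,0],
    [0,0.008,0,0,0,0,0],
    [0,0.008,0,0,0,0,0],
    [0,0.008,0,0,0,0,0],
    [0,0.008,0,0,0,0,0],
    [0,0,0,0,0,0,0]
  ]
}}

```text
time_s: 12.3
ee_pos: [0.4443, 0.2112, 0.0396]
ee_rot: [-0.001, 0.021, 1.0, -0.0]
ft_force: [-0.5, -0.5, -1.2]
gripper_width: 0.0645
grip_force: 73.6
```

```bash
python3 -c "
from h import *
plan([.53,-.1,.15],np.pi-.247)
c=cap('scene','s2');d=cap('wrist','w4')
im=c['pixels'][:,:,::-1]
a=cv2.resize(im[180:300,300:440],(560,480),interpolation=cv2.INTER_CUBIC)
cv2.imwrite('pics/v4.png',np.hstack([a,d['pixels'][:,200:440,::-1]]))"
```

```text
t 12.3 pos [0.4443 0.2112 0.0396] yaw 3.0994 z [-0.002 -0.    -1.   ] q1,6 [0.44 0.49] w 0.06453894444240466 F [-0.5 -0.5 -1.2]
shift [-0.1315 -0.4098 -0.1472]
turn [-0.0001 -0.0002  0.0326]
```

View pics/v4.png

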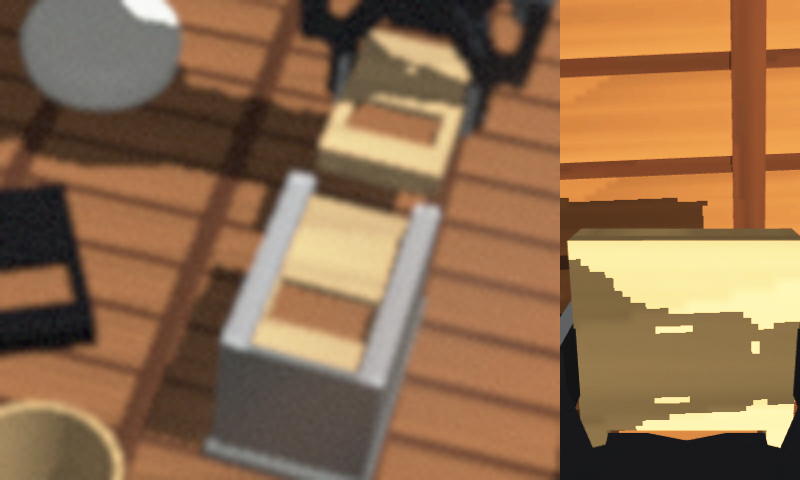

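```bash
python3 -c "
from h import *
c=load('w4');im=c['pixels'].astype(int)
for r in (225,228,232,236,240,246,252):
    row=im[r]; m=(row[:,0]-row[:,2]>30)&(row[:,1]>row[:,0]*.82); u=np.where(m)[0]; print(r,u.min() if len(u) else None,u.max() if len(u) else None,[tuple(row[x]) for x in (206,320)])
T=np.array([.4443,.2112]);a=-.0415;A=np.array([np.cos(a),np.sin(a)]);B=np.array([-A[1],A[0]])
for th in (-.06,0,.06,.12):
    o=[]
    for x,y,z in [(-.056,.033,.016),(-.056,-.033,.016),(-.056,.033,0),(-.056,-.033,0)]:
        X,Z=x+.0185,z-.008
        X,Z=X*np.cos(th)-Z*np.sin(th),X*np.sin(th)+Z*np.cos(th)
        o.append([*(T+A*X+B*y),.0637+Z])
    print(th,w2px(c,o).round(1).tolist())
"
```

```text
225 None None [(np.int64(86), np.int64(53), np.int64(29)), (np.int64(94), np.int64(56), np.int64(30))]
228 None None [(np.int64(88), np.int64(54), np.int64(28)), (np.int64(108), np.int64(77), np.int64(46))]
232 220 427 [(np.int64(92), np.int64(57), np.int64(31)), (np.int64(127), np.int64(102), np.int64(65))]
236 224 425 [(np.int64(95), np.int64(57), np.int64(31)), (np.int64(107), np.int64(87), np.int64(55))]
240 209 442 [(np.int64(100), np.int64(63), np.int64(34)), (np.int64(200), np.int64(166), np.int64(105))]
246 208 444 [(np.int64(96), np.int64(58), np.int64(32)), (np.int64(251), np.int64(236), np.int64(163))]
252 208 444 [(np.int64(105), np.int64(63), np.int64(33)), (np.int64(252), np.int64(239), np.int64(170))]
-0.06 [[446.7, 240.9], [202.2, 241.1], [432.7, 223.6], [216.7, 223.7]]
0 [[444.6, 236.8], [204.4, 236.9], [430.8, 223.1], [218.6, 223.3]]
0.06 [[442.6, 233.2], [206.5, 233.4], [429.1, 223.2], [220.4, 223.3]]
0.12 [[440.5, 230.2], [208.6, 230.4], [427.3, 223.6], [222.2, 223.7]]
```

The lid is free with its front about 0.06 rad low, and the second lid is up (left half, 345,250). I lift, turn to the box yaw and level the lid.

Emit:
{"fn": "send_rows", "kwargs": {
  "motion": [
    [0,0.01,0,-0.01,0,0,0],
    [0,0.005,0,-0.02,0,0,0],
    [0,0,0,-0.03,0,0,0],
    [0,0,0,-0.03,0,0,0],
    [0,0,0,-0.03,0,0,0.011],
    [0,0,0,-0.02,0,0,0.011],
    [0,0,0,-0.01,0,0,0.0106],
    [0,0,0,0,0,0.0095,0]
  ]
}}

```text
time_s: 13.07
ee_pos: [0.4346, 0.2129, 0.1556]
ee_rot: [-0.028, 0.124, 0.992, 0.005]
ft_force: [0.1, 1.2, -0.5]
gripper_width: 0.0652
grip_force: 73.6
```

```bash
python3 -c "
from h import *
plan([.6003,-.2018,.12],np.pi-.247)"
```

```text
t 13.0667 pos [0.4346 0.2129 0.1556] yaw 2.8928 z [-0.054  0.017 -0.998] q1,6 [0.43 0.68] w 0.06524506025030596 F [ 0.1  1.2 -0.5]
shift [-0.3524 -0.4816  0.026 ]
turn [ 0.0005 -0.009  -0.0003]
```

Emit:
{"fn": "send_rows", "kwargs": {
  "motion": [
    [0,-0.022,-0.0301,0.0015,0,0,0],
    [0,-0.022,-0.0301,0.0015,0,0,0],
    [0,-0.022,-0.0301,0.0015,0,0,0],
    [0,-0.022,-0.0301,0.0015,0,0,0],
    [0,-0.022,-0.0301,0.0015,0,0,0],
    [0,-0.022,-0.0301,0.0015,0,0,0],
    [0,-0.022,-0.0301,0.0015,0,0,0],
    [0,-0.022,-0.0301,0.0015,0,0,0]
  ]
}}

```text
time_s: 13.73
ee_pos: [0.5181, 0.0033, 0.136]
ee_rot: [-0.029, 0.124, 0.992, 0.004]
ft_force: [0.4, -0.0, -0.7]
gripper_width: 0.0648
grip_force: 73.6
```

Emit:
{"fn": "send_rows", "kwargs": {
  "motion": [
    [0,-0.024,-0.033,0.0015,0,0,0],
    [0,-0.024,-0.033,0.0015,0,0,0],
    [0,-0.024,-0.033,0.0015,0,0,0],
    [0,-0.024,-0.033,0.0015,0,0,0],
    [0,-0.024,-0.033,0.0015,0,0,0],
    [0,-0.024,-0.033,0.0015,0,0,0],
    [0,-0.024,-0.033,0.0015,0,0,0],
    [0,0,0,0,0,0,0]
  ]
}}

```text
time_s: 14.4
ee_pos: [0.5983, -0.1991, 0.12]
ee_rot: [-0.029, 0.126, 0.992, 0.002]
ft_force: [-0.5, 0.1, -0.8]
gripper_width: 0.065
grip_force: 73.6
```

```bash
python3 -c "
from h import *
plan([.6003,-.2018,.06],np.pi-.247)
c=cap('wrist','w5');im=c['pixels'].astype(int)
for r in range(216,256,4):
    row=im[r]; m=(row[:,0]-row[:,2]>30)&(row[:,1]>row[:,0]*.8); u=np.where(m)[0]; print(r,(u.min(),u.max()) if len(u) else None)
cv2.imwrite('pics/w5.png',c['pixels'][100:,100:560,::-1])"
```

```text
t 14.4 pos [ 0.5983 -0.1991  0.12  ] yaw 2.8894 z [-0.056  0.012 -0.998] q1,6 [-0.32 -0.07] w 0.06497773057909026 F [-0.5  0.1 -0.8]
shift [-0.0081 -0.0027  0.0797]
turn [-0.0003 -0.0091 -0.0008]
216 (np.int64(374), np.int64(374))
220 (np.int64(374), np.int64(374))
224 (np.int64(374), np.int64(374))
228 (np.int64(273), np.int64(374))
232 (np.int64(218), np.int64(434))
236 (np.int64(213), np.int64(438))
240 (np.int64(208), np.int64(444))
244 (np.int64(208), np.int64(444))
248 (np.int64(208), np.int64(444))
252 (np.int64(209), np.int64(444))
```

View pics/w5.png

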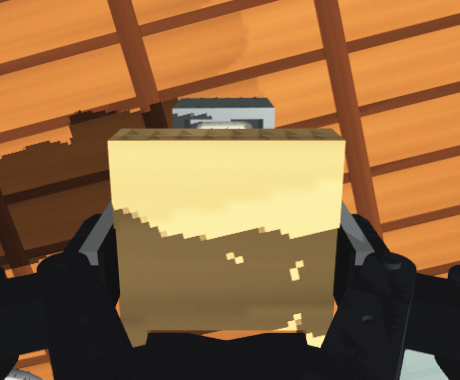

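```bash
python3 -c "
from h import *
c=load('w5')
P=px2w(c,[[272.5,207],[374.5,206.5]],.045)[:,:2];print('box',P,np.linalg.norm(P[0]-P[1]),P.mean(0))
b=np.array([.621,-.2069]);A=np.array([np.cos(-.2473),np.sin(-.2473)]);B=np.array([-A[1],A[0]])
print('pred front',b-.052*A,'err along,lat',(P.mean(0)-b+.052*A)@A,(P.mean(0)-b)@B, 'yaw',np.arctan2(*(P[1]-P[0])[[0,1]][::-1])-np.pi/2)
for z in (.148,.1517,.155):
  L=px2w(c,[[208,240],[444,240]],z)[:,:2]; m=L.mean(0)+.056*A
  print(z,'w',np.linalg.norm(L[0]-L[1]),'lid ctr',m,'to box: along',(b-m)@A,'lat',(b-m)@B,'yaw',np.arctan2(*(L[1]-L[0])[::-1])-np.pi/2)
"
```

```text
box [[ 0.56286839 -0.21919435]
 [ 0.57605757 -0.16684519]] 0.0539850799486526 [ 0.56946298 -0.19301977]
pred front [ 0.570582   -0.19417108] err along,lat -0.0013668061841594574 0.000842358543943536 yaw -0.24680966265747029
0.148 w 0.06839678522490919 lid ctr [ 0.6193701  -0.20394845] to box: along 0.0023028115300680416 lat -0.002462775426363891 yaw -0.25152423773286947
0.1517 w 0.06628265017892367 lid ctr [ 0.61857372 -0.20373192] to box: along 0.00312797365033074 lat -0.002477777309040777 yaw -0.251524237732869
0.155 w 0.0643970702730447 lid ctr [ 0.61786343 -0.20353879] to box: along 0.003863929054889248 lat -0.002491157366563405 yaw -0.2515242377328688
```

The box front rim (crop 172-275, 107) projects to a 54 mm width at yaw -0.247, matching my estimate. The lid's top edge is at full-picture row 240, so it needs only about 3 mm of correction before I lower it.

Emit:
{"fn": "send_rows", "kwargs": {
  "motion": [
    [0,-0.0043,-0.003,0.015,0,0,0],
    [0,-0.0011,0,0.02,0,0,0],
    [0,-0.0011,0,0.02,0,0,0],
    [0,-0.0011,0,0.02,0,0,0],
    [0,-0.0009,0,0.015,0,0,0],
    [0,-0.0006,0,0.01,0,0,0],
    [0,-0.0003,0,0.006,0,0,0],
    [0,0,0,0,0,0,0]
  ]
}}

```text
time_s: 15.12
ee_pos: [0.5978, -0.1962, 0.0394]
ee_rot: [-0.03, 0.123, 0.992, 0.004]
ft_force: [-0.4, 0.0, -1.3]
gripper_width: 0.0651
grip_force: 73.6
```

```bash
python3 -c "
from h import *
plan([.6002,-.2018,.0293],np.pi-.247)"
```

```text
t 15.1167 pos [ 0.5978 -0.1962  0.0394] yaw 2.8945 z [-0.059  0.015 -0.998] q1,6 [-0.31 -0.07] w 0.0650760568333534 F [-0.4  0.  -1.3]
shift [-0.0058 -0.0065  0.0131]
turn [ 0.     -0.0098 -0.    ]
```

Emit:
{"fn": "send_rows", "kwargs": {
  "motion": [
    [0,-0.002,-0.003,0.003,0,0,0],
    [0,-0.003,-0.0035,0.002,0,0,0],
    [0,0,0,0,0,0,0],
    [0,0,0,0,0,0,0],
    [0,0,0,0,0,0,0],
    [0,0,0,0,0,0,0],
    [0,0,0,0,0,0,0],
    [0,0,0,0,0,0,0]
  ]
}}

```text
time_s: 15.78
ee_pos: [0.6006, -0.2024, 0.0364]
ee_rot: [-0.03, 0.124, 0.992, 0.004]
ft_force: [-0.1, 0.9, -0.7]
gripper_width: 0.0652
grip_force: 73.6
```

```bash
python3 -c "
from h import *
plan([.6002,-.2018,.0293],np.pi-.247)
c=cap('wrist','w6');im=c['pixels'].astype(int)
for r in range(226,250,3):
    row=im[r]; m=(row[:,0]-row[:,2]>30)&(row[:,1]>row[:,0]*.8); u=np.where(m)[0]; print(r,(u.min(),u.max()) if len(u) else None)
b=np.array([.621,-.2069]);A=np.array([np.cos(-.2473),np.sin(-.2473)]);B=np.array([-A[1],A[0]])
for z in (.066,):
  L=px2w(c,[[208,240],[444,240]],z)[:,:2]; m=L.mean(0)+.056*A
  print(z,'w',np.linalg.norm(L[0]-L[1]),'lid ctr',m,'to box: along',(b-m)@A,'lat',(b-m)@B)
"
```

```text
t 15.7833 pos [ 0.6006 -0.2024  0.0364] yaw 2.8938 z [-0.058  0.015 -0.998] q1,6 [-0.32 -0.07] w 0.06516917443067384 F [-0.1  0.9 -0.7]
shift [0.0002 0.0007 0.0095]
turn [ 0.     -0.0095 -0.0001]
226 (np.int64(401), np.int64(401))
229 (np.int64(221), np.int64(431))
232 (np.int64(218), np.int64(434))
235 (np.int64(214), np.int64(438))
238 (np.int64(211), np.int64(441))
241 (np.int64(208), np.int64(444))
244 (np.int64(208), np.int64(444))
247 (np.int64(208), np.int64(444))
0.066 w 0.06752986094325966 lid ctr [ 0.62142717 -0.2074281 ] to box: along -0.0005434483227547607 lat 0.000407472064635031
```

Emit:
{"fn": "send_rows", "kwargs": {
  "motion": [
    [0,-0.0001,0,0.0015,0,0,0],
    [0,-0.0001,0,0.0015,0,0,0],
    [0,-0.0001,0,0.0015,0,0,0],
    [0,-0.0001,0,0.0015,0,0,0],
    [0,0,0,0.0015,0,0,0],
    [0,0,0,0.001,0,0,0],
    [0,0,0,0,0,0,0],
    [0,0,0,0,0,0,0]
  ]
}}

```text
time_s: 16.5
ee_pos: [0.6005, -0.2024, 0.0305]
ee_rot: [-0.03, 0.124, 0.992, 0.004]
ft_force: [-3.0, 1.2, 3.8]
gripper_width: 0.0647
grip_force: 74.4
```

Emit:
{"fn": "send_rows", "kwargs": {
  "motion": [
    [0,0,0,0.001,0,0,0],
    [0,0,0,0.001,0,0,0],
    [0,0,0,0,0,0,0],
    [0,0,0,0,0,0,0],
    [0,0,0,0,0,0,0],
    [0,0,0,0,0,0,0],
    [0,0,0,0,0,0,0],
    [0,0,0,0,0,0,0]
  ]
}}

```text
time_s: 17.17
ee_pos: [0.6005, -0.2024, 0.0298]
ee_rot: [-0.029, 0.123, 0.992, 0.004]
ft_force: [-4.3, 1.0, 9.3]
gripper_width: 0.0652
grip_force: 75.1
```

Emit:
{"fn": "send_rows", "kwargs": {
  "motion": [
    [82,0,0,0,0,0,0],
    [85,0,0,0,0,0,0],
    [90,0,0,0,0,0,0],
    [100,0,0,0,0,0,0],
    [100,0,0,0,0,0,0],
    [100,0,0,0,0,0,0],
    [100,0,0,0,0,0,0],
    [100,0,0,0,0,0,0]
  ]
}}

```text
time_s: 17.83
ee_pos: [0.6005, -0.2024, 0.0283]
ee_rot: [-0.03, 0.124, 0.992, 0.004]
ft_force: [0.1, 0.3, -0.0]
gripper_width: 0.0855
grip_force: 0.0
```

Emit:
{"fn": "send_rows", "kwargs": {
  "motion": [
    [100,0.0005,0,-0.01,0,0,0],
    [100,0.001,0,-0.02,0,0,0],
    [100,0.0015,0,-0.03,0,0,0],
    [100,0.002,0,-0.03,0,0,0],
    [100,0.002,0,-0.04,0,0,0],
    [100,0.002,0,-0.04,0,0,0],
    [100,0.03,0,-0.03,0,0,0],
    [100,0.04,0,0,0,0,0]
  ]
}}

```text
time_s: 18.5
ee_pos: [0.5559, -0.1914, 0.1873]
ee_rot: [-0.025, 0.123, 0.992, 0.003]
ft_force: [0.9, -0.5, -0.0]
gripper_width: 0.0854
grip_force: 0.0
```

Emit:
{"fn": "send_rows", "kwargs": {
  "motion": [
    [100,0.03,-0.03,0,0,0,0],
    [100,0.03,-0.04,0,0,0,0],
    [100,0.02,-0.04,0,0,0,0],
    [100,0,-0.04,0,0,0,0],
    [100,0,-0.04,0,0,0,0],
    [100,0,-0.02,0,0,0,0],
    [100,0,0,0,0,0,0],
    [100,0,0,0,0,0,0]
  ]
}}

```text
time_s: 19.17
ee_pos: [0.455, -0.3283, 0.1855]
ee_rot: [-0.029, 0.124, 0.992, 0.004]
ft_force: [1.2, -0.7, -0.0]
gripper_width: 0.0853
grip_force: 0.0
```

```bash
python3 -c "
from h import *
plan()
c=cap('top','top2');im=c['pixels'][:,:,::-1]
d=cap('scene','s3')['pixels'][:,:,::-1]
f=lambda x,y:cv2.resize(im[y:y+100,x:x+65],None,fx=6,fy=6,interpolation=cv2.INTER_CUBIC)
cv2.imwrite('pics/crop2.png',np.hstack([f(210,183),f(430,183)]))
"
```

```text
t 19.1667 pos [ 0.455  -0.3283  0.1855] yaw 2.8923 z [-0.057  0.015 -0.998] q1,6 [-0.61 -0.36] w 0.08529477076169865 F [ 1.2 -0.7 -0. ]
```

View pics/crop2.png

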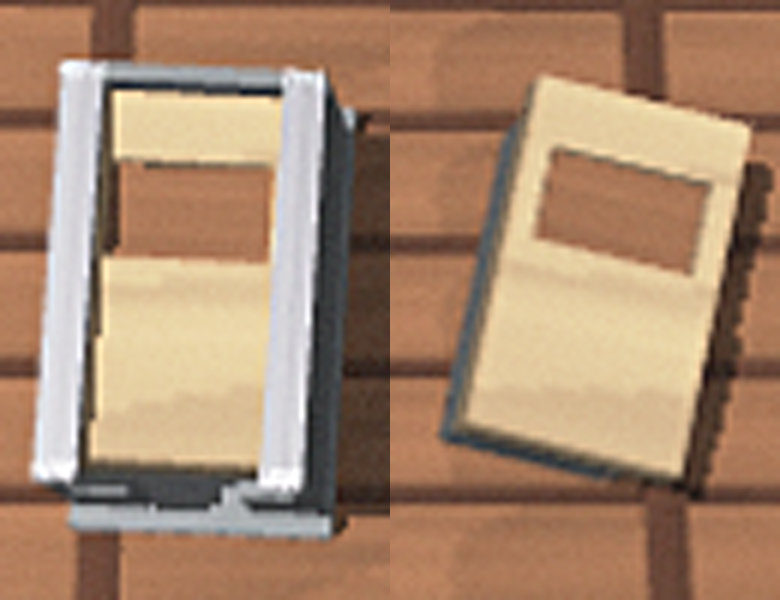

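The lid lies on the box, with top corners at crop (540,75), (752,125), (685,478) and (463,425). The dispenser shows the second lid in place. I check the numbers and then hand in.

Run:
```python
from h import *
c=load('top2')
uv=(np.array([[540,75],[752,125],[685,478],[463,425]])-[390,0]+.5)/6-.5+[430,183]
P=px2w(c,uv,.061)[:,:2]; TL,TR,BR,BL=P; ax=(TL+TR-BL-BR)/2
e=P.mean(0)-[.621,-.2069]; a=-.2473
print(np.linalg.norm(ax),np.linalg.norm(TL+BL-TR-BR)/2,'yaw',np.arctan2(ax[1],ax[0]),'off',e@[np.cos(a),np.sin(a)],e@[-np.sin(a),np.cos(a)])
ok=abs(e).max()<.006 and abs(np.arctan2(ax[1],ax[0])-a)<.06
if ok: print(env.close_job())
```

```text
0.11265449917505622 0.0674948187149109 yaw -0.24140139356821572 off 0.00043694204031031856 -0.000756785839025825
the job is handed in; nothing more can be done
None
```

The top lid is on the soap box, released, and the job is handed in at about 19 s. By camera it is within 1 mm of centre and 0.01 rad of square, and the second lid is back up under the rails. The hand-in returned no verdict, and I did not measure the bystanders afterwards.

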